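Clear the board jig and set its clamp nut

TASK

Get the board-clamping jig ready for the next circuit board: pick up the bench brush, use it (not your fingers) to sweep the three offcuts off the bed into the blue catch tray at the bed's end, and set the brush back down on the bench. Then screw the knurled brass nut down clockwise until it bottoms out on the red strap, back it off a quarter turn, and finish there still gripping the nut. Leave the multimeter, the circuit board and the bottle where they are.

Things in the scene. Friction and masses are not known exactly. Their poses are not given: they have to be found in the camera images.
- jig: Fixed level jig; origin on the bench surface, own y along it, z up. Slate-grey metal bed 120 mm (x) by 195 mm (y from -60 to +135 mm), flat top 35 mm above the bench. At its -y end is the open blue catch tray, lower than the bed. At x = 0, y = +105 mm stands the stud with the clamp nut over a fixed red strap, 104 mm (x) by 28 mm (y), whose top is 55 mm above the bench.
- bed_middle (a point): Point on the bed's top surface, at jig x = 0, y = -20 mm, z = 35 mm: middle of the area where the three offcuts lie (within about 45 mm of it in x and 20 mm in y).
- tray_middle (a point): Middle of the catch tray's inner floor: jig x = 0, y = -108 mm, z = 4 mm. Inside, the tray spans jig x -60..60 mm, y -60..-156 mm; its rim is 24 mm above the bench, 11 mm below the bed's top, so what is pushed over the bed's edge drops in.
- brush: Loose bench brush, about 0.12 kg, standing on its stiff (rigid) black bristles; starts right or left of the jig. Origin at the centre of its underside (bristle ends); x along its length, y across, z up. Bristles 130 mm (x) by 24 mm (y), up to 34 mm; wooden back 134 by 28 mm, up to 48 mm; wooden grip rib 90 by 22 mm, from 48 to 78 mm.
- brush_grip (a point): Centre of the brush's grip rib, 66 mm above the bristle ends; pinch it across the brush's y (22 mm) from above.
- brass_middle (a point): Centre of the brass offcut, a loose block 20 x 16 x 15 mm, 25 g.
- white_middle (a point): Centre of the white plastic offcut, a loose block 22 x 16 x 16 mm, 14 g.
- black_middle (a point): Centre of the black finned offcut, a loose block 20 x 18 x 16 mm, 20 g.
- scrap_brass: The brass offcut; origin at the centre of its underside as it starts.
- scrap_white: The white offcut; origin at the centre of its underside as it starts.
- scrap_black: The black offcut; origin at the centre of its underside as it starts.
- clamp_nut: Knurled brass nut, 36 mm in diameter, 28 mm tall, started on an upright stud; white index line on top. Origin on its axis at its underside (side to grip: 1 to 29 mm above it); it rises with the thread but does not turn. Right-hand thread, 3 mm a turn: clockwise from above screws it down. Light friction (0.06 N m), stays where left, stops hard at the bottom.
- nut_turn (a joint): Turn of the nut in rad: 0 = bottomed out on the strap, growing as it is unscrewed (anticlockwise from above). Starts between 2.3 and 3.6; a quarter turn is 1.57.
- multimeter: Loose yellow multimeter lying flat, 145 x 72 x 39 mm, x along it; bystander, origin under its centre.
- circuit_board: Loose green circuit board, 110 x 85 mm, up to 15 mm tall; bystander, origin under its centre.
- flux_bottle: Loose white bottle with a red cap, 44 mm wide, 100 mm tall; bystander, origin under its centre.
Not all that is in view belongs to the job. There is more than one size of the brush; the one meant has the size given above.

How it is judged:
By the outcome, as a careful person would: the job done as asked, in the order asked, and still so for the second after the job is handed in, while the arm keeps its last pose, push and grip.
It also fails if it takes over 72 s, if anything falls off the work surface, if the arm or the gripper's body presses on something with over 40 N, if the wrist force passes 120 N, or if a joint passes its speed limit or range.

ROBOT

A 6-joint arm with a two-finger parallel gripper is mounted at the origin on the work surface. World frame = base frame: x ahead of the robot, y to its left, z up, the work surface at z = 0. Lengths are in m, angles in degrees, forces in N, time in s.
With the tool pointing down it reaches from about 0.25 to 0.725 m from the base axis. Payload 9.7 kg.
Tool frame: the origin (TCP) lies at the very end of the fingers, on their centre line; the grasp point (between the pads) lies 19 mm behind it; z points along the fingers, y is the line along which they close (so a half turn about z gives the same grasp; the last joint's range is limited). The gripper opens to 85 mm and grips with 20 to 120 N. Pads are 22 mm wide; open, the fingers measure 114 mm over their backs; the gripper's body (76 mm by 85 mm) begins 54 mm behind the grasp point. The pads swing forward as they close: fully open they stand 13 mm farther back than shut.
Start: joints at [64.744, 4.979, 10.078, 95.1, 0, 90], TCP at [0.235, 0.497, 0.231] pointing down, gripper open.
Joint ranges: [-179.16, 179.16], [-48.56, 103.87], [-65.8, 70.77], [-126.05, 130.52], [-82.76, 87.17], [-180, 180]. Speed limits (degrees/s): [127.2, 127.2, 147.25, 180, 180, 180].

INTERFACE

Orientations are given as a 3x3 rotation matrix whose columns are the frame's x, y, z axes.
In Python, from station import robot gives the robot as it stands.
- The arm moves only by the tool step_arm, never from a script. Its argument "deltas" is a list of rows, each an object with "jaw": the opening in per cent of the stroke, from 0 (shut) to 100 (fully open); "dp": the shift along the tool's x, y, z in mm, a list of three; "roll": the turn about the tool's z in degrees. A call has 1 to 20 rows; each row shifts and turns the commanded pose from where the row before left it, along the tool's axes as they then stand; what a row does not reach is not made up. A row lasts 1/10 s, in which the tool goes at most 50 mm and 8.59 degrees, less where a joint would pass 70% of its speed; a pose out of reach is approached as far as the arm can. A call is refused whole if a number of a shift passes 50 or a number of a turn 8.59, either way. A call with a gripper value outside its range is refused whole. The fingers move at their own pace and stop on an object; the grip force is fixed at half the most. Time passes only in rows, so rows that do not move let the fingers close. It gives the time, the measured TCP pose, the force, the opening and the grip force at its end, in the units of the state.
- robot.state(): the state, without advancing time (a new reading comes with each control period).
- robot.get_image(name): name is "scene" or "top" or "wrist"; returns a dict with "color" (384x512x3 uint8, red, green, blue), "fx", "fy", "cx", "cy" (pixels), "k1" (the pictures are not rectified: a ray, as slopes to the right and down, at radius r is drawn at 1 + k1 r^2 times it, then the intrinsics apply), "rvec" (rotation vector, rad) and "tvec" (3), from world to camera coordinates, as OpenCV has them; the wrist camera has in their place "mount" (4x4, takes a point from camera to tool coordinates, whose origin is the TCP and whose axes are the flange's). Camera axes: x right, y down, z forward; pixel columns grow to the right and rows downward; lengths in m; the calibration is good to about 2 mm. A picture is of the moment at which its call begins: read the wrist's pose just before it. There is no depth.
- robot.finish_job(): hands the job in; it is judged then, once.
The state is a dict: "time": time; "qpos": joint angles; "qd": joint speeds; "joint_efforts": joint torques, N m; "position": TCP position; "orientation": TCP orientation; "force": force on the tool from outside, world axes, zero at the start; "torque": the same for the moment, N m; "grip_width": opening from 0.0 (shut) to 1.0 (fully open); "grip_force": force on a finger pad.
Only numpy, scipy, OpenCV 4.12 (cv2) and the standard library are available. Lean on these libraries where they do the work, as an engineer would, in place of code of your own. Each camera call takes 0.05 s, during which the arm holds its last target. There are 200 camera calls.

## Working session

There is one attempt and no reset: what is moved stays moved. The work goes in short steps, Python scripts to look and compute and a tool call to move; the robot and the scene stay as the last step left them, time stands still between calls to the robot, and variables do not carry over. Pictures are saved under pics/ and viewed, at most 10 in all, crops included, and the job is handed in when it is done.

Besides the shell and the picture viewer there is one more tool, called after "Call:" as name(argument=value, ...) on one line, values as JSON. step_arm: Moves the arm, as the interface text tells. Its arguments: {"type":"object","properties":{"deltas":{"type":"array","items":{"type":"object","properties":{"jaw":{"type":"number"},"dp":{"type":"array","items":{"type":"number"}},"roll":{"type":"number"}}}}},"required":["deltas"]}

```bash
ls; mkdir -p pics
cat > h.py <<'E'
import numpy as np, cv2, pickle
from station import robot
def grab(n):
    s=robot.state(); im=robot.get_image(n); im['state']={k:s[k] for k in('position','orientation')}
    pickle.dump(im,open(f'{n}.pkl','wb')); return im
def load(n): return pickle.load(open(f'{n}.pkl','rb'))
def ext(im):
    if 'rvec' in im:
        R=cv2.Rodrigues(np.array(im['rvec'],float))[0]; return R,np.array(im['tvec'],float).ravel()
    M=np.array(im['mount']); T=np.eye(4); T[:3,:3]=im['state']['orientation']; T[:3,3]=im['state']['position']
    W=np.linalg.inv(T@M); return W[:3,:3],W[:3,3]
def K(im): return np.array([[im['fx'],0,im['cx']],[0,im['fy'],im['cy']],[0,0,1.]]),np.array([im['k1'],0,0,0,0.])
def ray(im,px):
    k,d=K(im); u=cv2.undistortPoints(np.array(px,float).reshape(-1,1,2),k,d).reshape(-1,2)
    R,t=ext(im); return -R.T@t,np.c_[u,np.ones(len(u))]@R
def atz(im,px,z):
    o,d=ray(im,px); return o+d*((z-o[2])/d[:,2])[:,None]
def proj(im,P):
    k,d=K(im); R,t=ext(im); return cv2.projectPoints(np.array(P,float).reshape(-1,1,3),cv2.Rodrigues(R)[0],t,k,d)[0].reshape(-1,2)
E
python3 - <<'E'
from h import *
a=grab('scene');b=grab('top')
for n,i in(('scene',a),('top',b)):
    cv2.imwrite(f'pics/{n}0.png',cv2.resize(i['color'][:,:,::-1],(800,600),interpolation=cv2.INTER_CUBIC)); R,t=ext(i); print(n,-R.T@t,R[2],i['fx'],i['k1'])
s=robot.state(); print(s['orientation'],s['force'],s['time'])
E
```

```text
pics
scene [ 1.40823673 -0.12549334  1.43441939] [-0.53956119  0.11593749 -0.83392579] 484.4087106286888 -0.10850749546948521
top [0.48796082 0.06929905 1.17383245] [ 0.03444326  0.00726628 -0.99938024] 423.7509555456303 -0.019145385780558383
[[-9.04402104e-01  4.26680910e-01 -4.86159298e-04]
 [ 4.26681186e-01  9.04401480e-01 -1.06208686e-03]
 [-1.34890006e-05 -1.16798862e-03 -9.99999318e-01]] [ 0.31448496 -0.44292983  0.46546932] 0.1
```

View pics/top0.png

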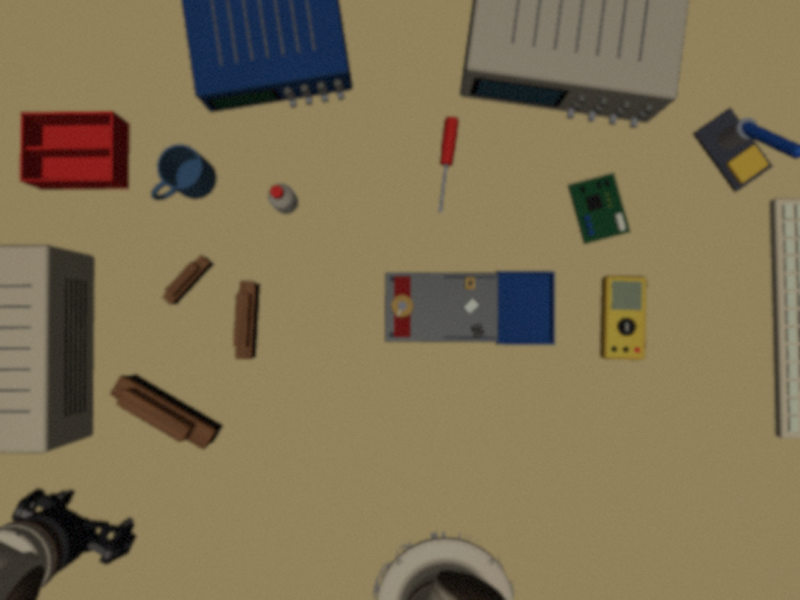

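View pics/scene0.png

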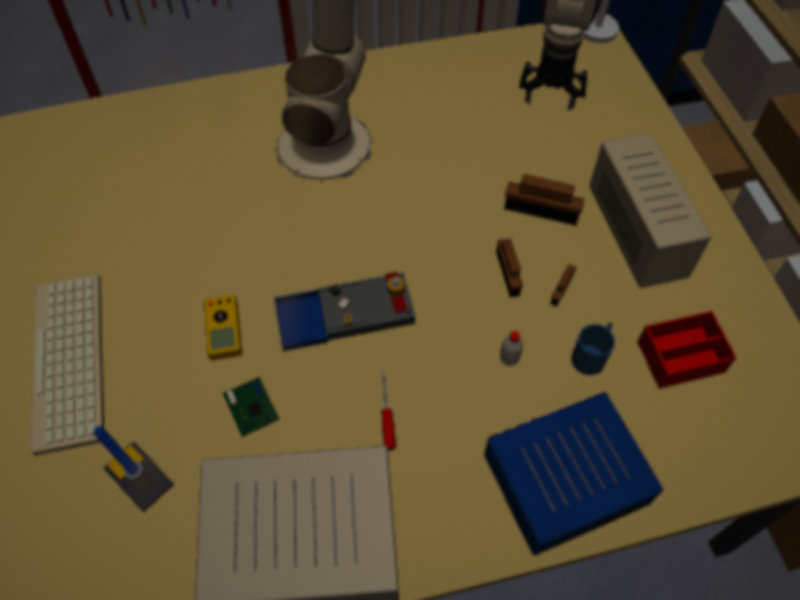

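The top view (800x600) shows three candidate brushes: small at (188,280), medium at (246,319) and large at (165,412). The jig runs from (386,308) to the tray at (554,308), with the nut at (402,306) and the offcuts at (470,284), (472,306) and (477,330). I'll measure the brush lengths and take a crop.

Run:
```python
from h import *
t=load('top'); s=512/800
def L(n,a,b,z):
    p=atz(t,np.array([a,b])*s,z); print(n,z,p.round(4).tolist(),np.linalg.norm(p[1]-p[0]).round(4))
L('med',(247,282),(245,357),.048)
L('small',(206,259),(170,301),.03)
L('large',(122,384),(208,440),.06)
L('bed corners far',(386,273),(498,272),.035)
L('bed near',(386,342),(498,343),.035)
L('nut',(402,306),(402,306),.085)
c=lambda x0,y0,x1,y1:t['color'][int(y0*s):int(y1*s),int(x0*s):int(x1*s),::-1]
a=cv2.resize(c(370,255,570,360),(800,420),interpolation=cv2.INTER_CUBIC)
cv2.imwrite('pics/jig.png',a)
cv2.imwrite('pics/br.png',cv2.resize(c(100,240,280,460),(480,587),interpolation=cv2.INTER_CUBIC))
```

```text
med 0.048 [[0.5668, 0.3346, 0.048], [0.439, 0.3381, 0.048]] 0.1279
small 0.03 [[0.6088, 0.4105, 0.03], [0.5362, 0.4732, 0.03]] 0.0959
large 0.06 [[0.3954, 0.5438, 0.06], [0.3008, 0.3977, 0.06]] 0.174
bed corners far 0.035 [[0.5813, 0.0974, 0.035], [0.5814, -0.0956, 0.035]] 0.193
bed near 0.035 [[0.4625, 0.0982, 0.035], [0.4593, -0.094, 0.035]] 0.1923
nut 0.085 [[0.5225, 0.0702, 0.085], [0.5225, 0.0702, 0.085]] 0.0
```

View pics/br.png

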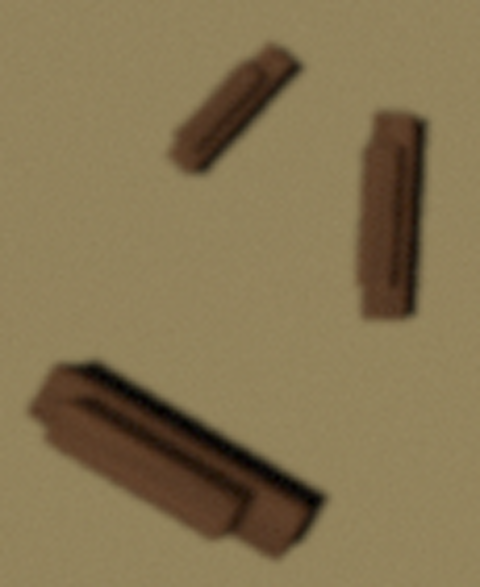

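View pics/jig.png

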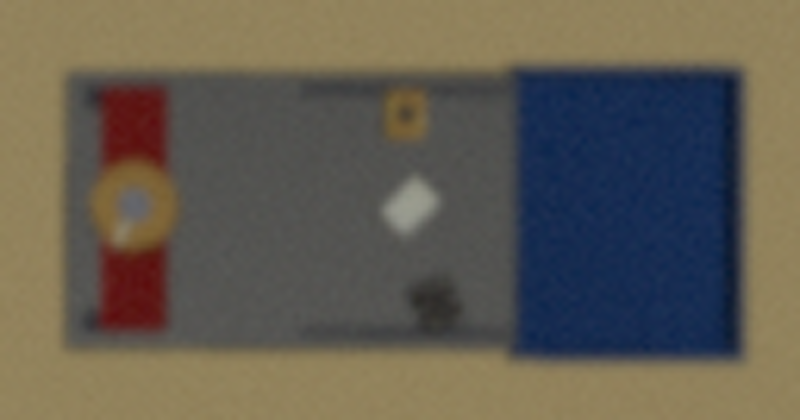

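Measured lengths are medium about 128–134 mm, small about 96 mm and large about 174 mm, so the target is the medium brush at (246,319), centred near (0.503, 0.336). The jig frame is nearly aligned with the world axes, with its origin near (0.521, -0.035). I'll move above the brush and look closely.

Call:
step_arm(deltas=[{"dp": [-20,-2,0],"jaw": 100},{"dp": [-40,-4,0],"jaw": 100},{"dp": [-40,-4,0],"jaw": 100},{"dp": [-40,-4,0],"jaw": 100},{"dp": [-40,-4,0],"jaw": 100},{"dp": [-40,-4,0],"jaw": 100},{"dp": [-40,-4,0],"jaw": 100},{"dp": [-40,-4,0],"jaw": 100},{"dp": [-11,-1,0],"jaw": 100},{"roll": -8,"jaw": 100},{"roll": -8,"jaw": 100},{"roll": -8,"jaw": 100},{"jaw": 100},{"jaw": 100}])

```text
invalid input at $.deltas[0]: expected keys jaw, dp, roll
```

Run:
```python
from h import *
w=grab('wrist'); print(w['state'],robot.state()['qpos'],robot.state()['time'],np.array(w['mount']).round(3))
cv2.imwrite('pics/w1.png',cv2.resize(w['color'][:,:,::-1],(800,600),interpolation=cv2.INTER_CUBIC))
```

```text
{'position': array([0.23459041, 0.49725689, 0.23065289]), 'orientation': array([[-9.04402104e-01,  4.26680910e-01, -4.86159298e-04],
       [ 4.26681186e-01,  9.04401480e-01, -1.06208686e-03],
       [-1.34890006e-05, -1.16798862e-03, -9.99999318e-01]])} [ 6.47458270e+01  5.00426225e+00  1.00454823e+01  9.51009675e+01
 -3.72189603e-04  9.00008779e+01] 0.15 [[ 0.    -0.958 -0.288  0.074]
 [ 1.    -0.     0.001 -0.   ]
 [-0.001 -0.288  0.958 -0.142]
 [ 0.     0.     0.     1.   ]]
```

View pics/w1.png

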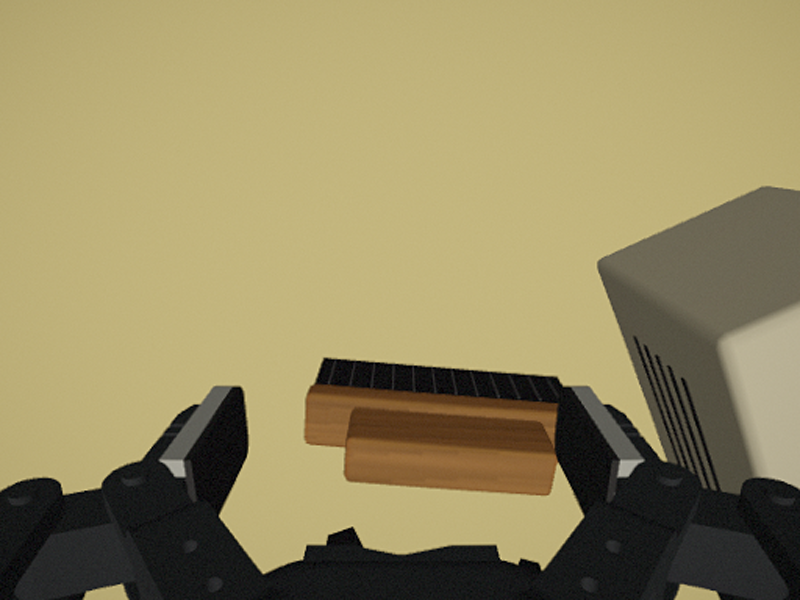

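All three keys are needed in every row. The picture shows only the large brush, at about (430,430), from the start pose.

Call:
step_arm(deltas=[{"dp": [-20,-2,0],"jaw": 100,"roll": 0},{"dp": [-40,-4,0],"jaw": 100,"roll": 0},{"dp": [-40,-4,0],"jaw": 100,"roll": 0},{"dp": [-40,-4,0],"jaw": 100,"roll": 0},{"dp": [-40,-4,0],"jaw": 100,"roll": 0},{"dp": [-40,-4,0],"jaw": 100,"roll": 0},{"dp": [-40,-4,0],"jaw": 100,"roll": 0},{"dp": [-40,-4,0],"jaw": 100,"roll": 0},{"dp": [-11,-1,0],"jaw": 100,"roll": 0},{"dp": [0,0,0],"roll": -8,"jaw": 100},{"dp": [0,0,0],"roll": -8,"jaw": 100},{"dp": [0,0,0],"roll": -8,"jaw": 100},{"dp": [0,0,0],"roll": 0,"jaw": 100},{"dp": [0,0,0],"roll": 0,"jaw": 100}])

```text
time: 1.55
position: [0.5024, 0.3369, 0.2311]
orientation: [[-1.0, 0.026, -0.0], [0.026, 1.0, -0.0], [0.0, -0.0, -1.0]]
force: [0.2, -0.1, -0.3]
grip_width: 0.999
grip_force: 0.0
```

Run:
```python
from h import *
w=grab('wrist'); print(w['state'],robot.state()['qpos'],robot.state()['time'])
cv2.imwrite('pics/w2.png',cv2.resize(w['color'][:,:,::-1],(800,600),interpolation=cv2.INTER_CUBIC))
```

```text
{'position': array([0.50239557, 0.3369077 , 0.23113242]), 'orientation': array([[-9.99669399e-01,  2.57094438e-02, -3.41864913e-04],
       [ 2.57094969e-02,  9.99669445e-01, -1.51856080e-04],
       [ 3.37847772e-04, -1.60595051e-04, -9.99999930e-01]])} [3.38416879e+01 1.27860818e+01 1.88606009e+01 9.60884572e+01
 2.15831826e-03 3.52987428e+01] 1.6
```

View pics/w2.png

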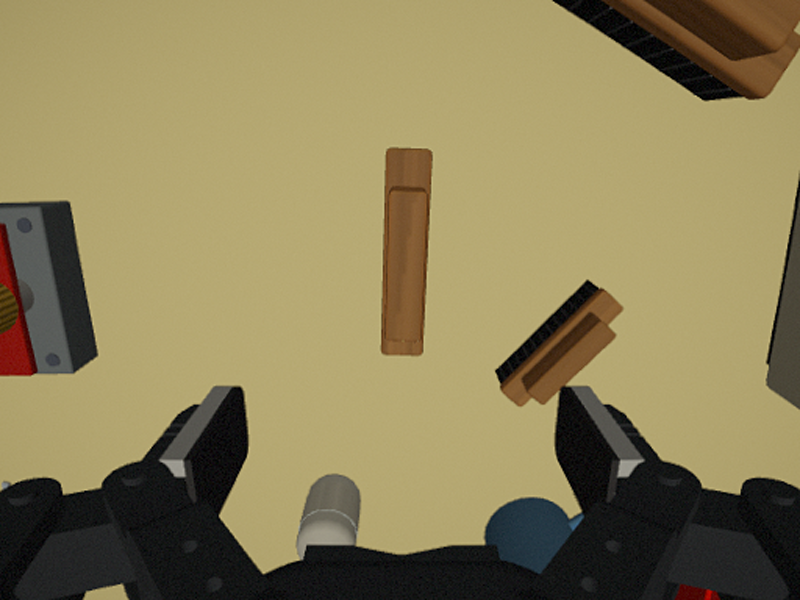

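The medium brush is in the centre, with its back corners at (386,149), (432,149), (423,355) and (381,355). The rib top is at (388,190), (428,190), (423,340) and (385,340).

Run:
```python
from h import *
w=load('wrist'); s=.64
def q(px,z):
    p=atz(w,np.array(px)*s,z)[:,:2]; a=(p[0]+p[1])/2;b=(p[2]+p[3])/2
    d=b-a; print('c',(a+b)/2,'len',np.linalg.norm(d),'w',np.linalg.norm(p[0]-p[1]),np.linalg.norm(p[2]-p[3]),'yaw',np.degrees(np.arctan2(d[1],d[0])))
q([(386,149),(432,149),(423,355),(381,355)],.048)
q([(388,190),(428,190),(423,340),(385,340)],.078)
# jig +y end corners at bed top
print(atz(w,np.array([(69,202),(96,354)])*s,.035))
t=load('top')
# jig crop -> full px
x0,y0=int(370*s),int(255*s); sx=(int(570*s)-x0)/800; sy=(int(360*s)-y0)/420
f=lambda u,v:(x0+u*sx-.5,y0+v*sy-.5)
for n,p,z in[('c1',(66,73),.035),('c2',(66,348),.035),('c3',(510,73),.035),('c4',(510,348),.035),('nut',(135,206),.085),('nutr',(179,206),.085),('strap1',(102,88),.055),('strap2',(166,330),.055),('brass',(405,112),.05),('white',(412,206),.051),('black',(436,302),.051),('line',(121,235),.085),('railtop',(302,88),.035),('railbot',(302,330),.035),('trayend',(742,212),.024)]:
    print(n,atz(t,[f(*p)],z)[0].round(4))
```

```text
c [0.50151665 0.3401747 ] len 0.13187607375033936 w 0.02726968136922746 0.02781221559861751 yaw -3.2373601343930827
c [0.50088799 0.34025898] len 0.08815221351288638 w 0.021953415864590094 0.022633873145685872 yaw -2.799880385165439
[[0.46148685 0.12395664 0.035     ]
 [0.56738222 0.12179594 0.035     ]]
c1 [0.5828 0.1    0.035 ]
c2 [0.4648 0.1008 0.035 ]
c3 [ 0.5813 -0.0912  0.035 ]
c4 [ 0.4634 -0.0897  0.035 ]
nut [0.5238 0.0707 0.085 ]
nutr [0.5236 0.0526 0.085 ]
strap1 [0.5747 0.0843 0.055 ]
strap2 [0.4725 0.058  0.055 ]
brass [ 0.5639 -0.0443  0.05  ]
white [ 0.524  -0.0467  0.051 ]
black [ 0.4833 -0.0564  0.051 ]
line [0.5119 0.0765 0.085 ]
railtop [ 0.5756 -0.0016  0.035 ]
railbot [ 0.4717 -0.0006  0.035 ]
trayend [ 0.5211 -0.1927  0.024 ]
```

Call:
step_arm(deltas=[{"dp": [1.3,3.4,20],"jaw": 100,"roll": 1.5},{"dp": [0,0,40],"jaw": 100,"roll": 0},{"dp": [0,0,40],"jaw": 100,"roll": 0},{"dp": [0,0,40],"jaw": 100,"roll": 0},{"dp": [0,0,25],"jaw": 100,"roll": 0},{"dp": [0,0,15],"jaw": 100,"roll": 0},{"dp": [0,0,0],"jaw": 100,"roll": 0},{"dp": [0,0,0],"jaw": 15,"roll": 0},{"dp": [0,0,0],"jaw": 15,"roll": 0},{"dp": [0,0,0],"jaw": 15,"roll": 0},{"dp": [0,0,0],"jaw": 15,"roll": 0},{"dp": [0,0,0],"jaw": 15,"roll": 0},{"dp": [0,0,0],"jaw": 15,"roll": 0},{"dp": [0,0,0],"jaw": 15,"roll": 0},{"dp": [0,0,0],"jaw": 15,"roll": 0}])

```text
time: 3.1
position: [0.5019, 0.3404, 0.0522]
orientation: [[-0.999, 0.048, 0.001], [0.048, 0.999, 0.001], [-0.001, 0.001, -1.0]]
force: [-0.7, -0.1, 5.5]
grip_width: 0.252
grip_force: 59.5
```

Call:
step_arm(deltas=[{"dp": [0,0,-10],"jaw": 15,"roll": 0},{"dp": [0,0,-30],"jaw": 15,"roll": -1.4},{"dp": [0,0,-40],"jaw": 15,"roll": -1.4},{"dp": [0,0,-40],"jaw": 15,"roll": 0},{"dp": [-1,-15,-10],"jaw": 15,"roll": 0},{"dp": [-5,-30,0],"jaw": 15,"roll": 0},{"dp": [-5,-40,0],"jaw": 15,"roll": 0},{"dp": [-5,-40,0],"jaw": 15,"roll": 0},{"dp": [-5,-40,0],"jaw": 15,"roll": 0},{"dp": [0,-40,0],"jaw": 15,"roll": 0},{"dp": [0,-40,0],"jaw": 15,"roll": 0},{"dp": [0,-40,0],"jaw": 15,"roll": 0},{"dp": [0,-25,0],"jaw": 15,"roll": 0},{"dp": [0,-15,0],"jaw": 15,"roll": 0},{"dp": [0,0,0],"jaw": 15,"roll": 0},{"dp": [0,0,0],"jaw": 15,"roll": 0},{"dp": [0,0,0],"jaw": 15,"roll": 0}])

```text
time: 4.8
position: [0.5227, 0.0161, 0.1811]
orientation: [[-1.0, -0.002, -0.0], [-0.002, 1.0, 0.0], [0.0, 0.0, -1.0]]
force: [0.1, -0.1, -1.2]
grip_width: 0.25
grip_force: 58.8
```

Run:
```python
from h import *
w=grab('wrist'); print(w['state'])
cv2.imwrite('pics/w3.png',cv2.resize(w['color'][:,:,::-1],(800,600),interpolation=cv2.INTER_CUBIC))
```

```text
{'position': array([0.52268619, 0.01605982, 0.18112725]), 'orientation': array([[-9.99998325e-01, -1.79351406e-03, -3.63988599e-04],
       [-1.79359991e-03,  9.99998364e-01,  2.35673020e-04],
       [ 3.63565320e-04,  2.36325475e-04, -9.99999906e-01]])}
```

View pics/w3.png

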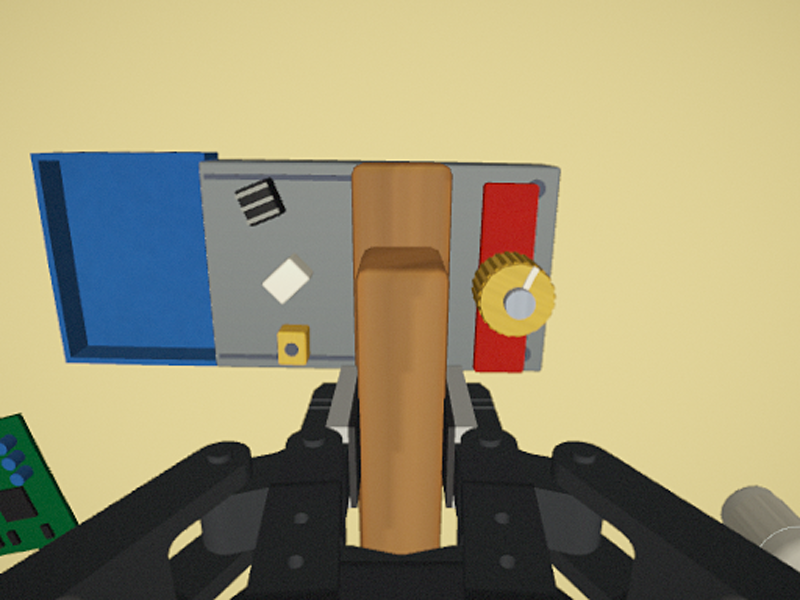

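The bed shows corners at (203,163), (557,167), (540,371) and (217,365). The edge lines look like shallow grooves, the offcuts sit at (262,202), (287,281) and (293,345), and the nut top is at (519,302) with its index line at (532,278). The brush is held square.

Run:
```python
from h import *
w=load('wrist'); s=.64
for n,p,z in[('c',(203,163),.035),('c',(557,167),.035),('c',(540,371),.035),('c',(217,365),.035),('nutL',(474,298),.085),('nutR',(555,298),.085),('nuttop',(514,299),.085),('stud',(519,304),.088),('line',(532,278),.085),('black',(262,202),.05),('white',(287,281),.05),('brass',(293,345),.05),('backL',(352,172),.177),('backR',(451,172),.177),('backtop',(402,166),.177)]:
    print(n,atz(w,[np.array(p)*s],z)[0].round(4))
```

```text
c [ 0.4619 -0.0889  0.035 ]
c [0.4638 0.0996 0.035 ]
c [0.5822 0.0995 0.035 ]
c [ 0.5787 -0.0926  0.035 ]
nutL [0.5215 0.0508 0.085 ]
nutR [0.5215 0.0891 0.085 ]
nuttop [0.522  0.0697 0.085 ]
stud [0.5235 0.0715 0.088 ]
line [0.5118 0.0775 0.085 ]
black [ 0.4809 -0.0547  0.05  ]
white [ 0.5229 -0.0443  0.05  ]
brass [ 0.5596 -0.0432  0.05  ]
backL [0.458 0.003 0.177]
backR [0.458  0.0297 0.177 ]
backtop [0.4565 0.0165 0.177 ]
```

Call:
step_arm(deltas=[{"dp": [0,0,20],"jaw": 15,"roll": 0},{"dp": [0,0,30],"jaw": 15,"roll": 0},{"dp": [0,0,25],"jaw": 15,"roll": 0},{"dp": [0,0,10],"jaw": 15,"roll": 0},{"dp": [0,0,4],"jaw": 15,"roll": 0},{"dp": [0,0,2.5],"jaw": 15,"roll": 0},{"dp": [0,0,1.2],"jaw": 15,"roll": 0},{"dp": [0,0,0],"jaw": 15,"roll": 0},{"dp": [0,0,0],"jaw": 15,"roll": 0}])

```text
time: 5.75
position: [0.5231, 0.0151, 0.0893]
orientation: [[-1.0, -0.001, 0.001], [-0.001, 1.0, 0.0], [-0.001, 0.0, -1.0]]
force: [0.2, -0.5, -0.8]
grip_width: 0.243
grip_force: 58.9
```

Call:
step_arm(deltas=[{"dp": [0,-4,0.3],"jaw": 15,"roll": 0},{"dp": [0,-8,0],"jaw": 15,"roll": 0},{"dp": [0,-8,0],"jaw": 15,"roll": 0},{"dp": [0,-8,0],"jaw": 15,"roll": 0},{"dp": [0,-8,0],"jaw": 15,"roll": 0},{"dp": [0,-8,0],"jaw": 15,"roll": 0},{"dp": [0,-8,0],"jaw": 15,"roll": 0},{"dp": [0,-8,0],"jaw": 15,"roll": 0},{"dp": [0,-8,0],"jaw": 15,"roll": 0},{"dp": [0,-8,0],"jaw": 15,"roll": 0},{"dp": [0,-8,0],"jaw": 15,"roll": 0},{"dp": [0,-8,0],"jaw": 15,"roll": 0},{"dp": [0,-8,0],"jaw": 15,"roll": 0},{"dp": [0,-8,0],"jaw": 15,"roll": 0},{"dp": [0,-8,0],"jaw": 15,"roll": 0},{"dp": [0,-8,0],"jaw": 15,"roll": 0},{"dp": [0,0,0],"jaw": 15,"roll": 0}])

```text
time: 7.45
position: [0.5228, -0.1098, 0.0882]
orientation: [[-1.0, 0.0, -0.0], [0.0, 1.0, -0.0], [0.0, -0.0, -1.0]]
force: [-0.1, 1.0, -0.4]
grip_width: 0.25
grip_force: 58.9
```

Call:
step_arm(deltas=[{"dp": [0,0,-10],"jaw": 15,"roll": 0},{"dp": [0,0,-30],"jaw": 15,"roll": 0},{"dp": [0,0,-40],"jaw": 15,"roll": 0},{"dp": [0,20,-20],"jaw": 15,"roll": 0},{"dp": [0,40,0],"jaw": 15,"roll": 0},{"dp": [0,40,0],"jaw": 15,"roll": 0},{"dp": [0,40,0],"jaw": 15,"roll": 0},{"dp": [0,20,0],"jaw": 15,"roll": 0},{"dp": [0,0,0],"jaw": 15,"roll": 0}])

```text
time: 8.35
position: [0.5226, 0.0539, 0.1891]
orientation: [[-1.0, -0.005, 0.001], [-0.005, 1.0, 0.001], [-0.001, 0.001, -1.0]]
force: [0.5, -0.6, -0.7]
grip_width: 0.246
grip_force: 59.1
```

Run:
```python
from h import *
w=grab('wrist'); t=grab('scene'); print(w['state']['position'])
a=cv2.resize(w['color'][:,:,::-1],(520,390)); b=cv2.resize(t['color'][150:280,130:290,::-1],(480,390),interpolation=cv2.INTER_CUBIC)
cv2.imwrite('pics/w4.png',cv2.resize(np.hstack([a,b]),(800,312)))
```

```text
[0.52255274 0.05385185 0.18910824]
```

View pics/w4.png

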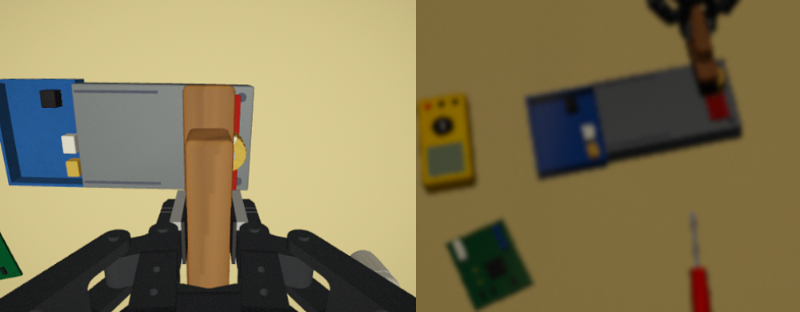

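All three offcuts are in the tray: black at (50,98), white at (69,143), brass at (72,168). The bed is clear. Now the brush goes back near its starting spot.

Call:
step_arm(deltas=[{"dp": [0,16,0],"jaw": 15,"roll": 0},{"dp": [5,35,0],"jaw": 15,"roll": 0},{"dp": [5,40,0],"jaw": 15,"roll": 0},{"dp": [5,40,0],"jaw": 15,"roll": 0},{"dp": [5,40,0],"jaw": 15,"roll": 0},{"dp": [0,40,0],"jaw": 15,"roll": 0},{"dp": [0,40,0],"jaw": 15,"roll": 0},{"dp": [0,25,20],"jaw": 15,"roll": 0},{"dp": [0,0,40],"jaw": 15,"roll": 0},{"dp": [0,0,40],"jaw": 15,"roll": 0},{"dp": [0,0,20],"jaw": 15,"roll": 0},{"dp": [0,0,8],"jaw": 15,"roll": 0},{"dp": [0,0,4],"jaw": 15,"roll": 0},{"dp": [0,0,2],"jaw": 15,"roll": 0},{"dp": [0,0,0],"jaw": 15,"roll": 0},{"dp": [0,0,0],"jaw": 15,"roll": 0}])

```text
time: 10.05
position: [0.5031, 0.3274, 0.0556]
orientation: [[-1.0, -0.001, 0.002], [-0.001, 1.0, 0.001], [-0.002, 0.001, -1.0]]
force: [0.4, -0.6, -0.7]
grip_width: 0.246
grip_force: 59.0
```

Call:
step_arm(deltas=[{"dp": [0,0,1.5],"jaw": 15,"roll": 0},{"dp": [0,0,1.2],"jaw": 15,"roll": 0},{"dp": [0,0,0],"jaw": 15,"roll": 0},{"dp": [0,0,0],"jaw": 15,"roll": 0}])

```text
time: 10.45
position: [0.5027, 0.3273, 0.0522]
orientation: [[-1.0, -0.001, 0.001], [-0.001, 1.0, 0.001], [-0.001, 0.001, -1.0]]
force: [-1.4, -0.6, 5.2]
grip_width: 0.246
grip_force: 59.7
```

The brush is on the bench. Release it, rise and go above the nut.

Call:
step_arm(deltas=[{"dp": [0,0,0],"jaw": 40,"roll": 0},{"dp": [0,0,0],"jaw": 60,"roll": 0},{"dp": [0,0,0],"jaw": 80,"roll": 0},{"dp": [0,0,-5],"jaw": 80,"roll": 0},{"dp": [0,0,-20],"jaw": 80,"roll": 0},{"dp": [0,0,-40],"jaw": 80,"roll": 0},{"dp": [0,0,-40],"jaw": 80,"roll": 0},{"dp": [-2,-20,-30],"jaw": 80,"roll": 0},{"dp": [-3,-40,0],"jaw": 80,"roll": 0},{"dp": [-5,-40,0],"jaw": 80,"roll": 0},{"dp": [-5,-40,0],"jaw": 80,"roll": 0},{"dp": [-5,-40,0],"jaw": 80,"roll": 0},{"dp": [0,-40,0],"jaw": 80,"roll": 0},{"dp": [0,-25,0],"jaw": 80,"roll": 0},{"dp": [0,-12,0],"jaw": 80,"roll": 0},{"dp": [0,0,0],"jaw": 80,"roll": 0},{"dp": [0,0,0],"jaw": 80,"roll": 0}])

```text
time: 12.15
position: [0.5228, 0.0708, 0.1867]
orientation: [[-1.0, -0.001, 0.0], [-0.001, 1.0, 0.0], [-0.0, 0.0, -1.0]]
force: [0.0, -0.2, -0.4]
grip_width: 0.798
grip_force: 0.0
```

Run:
```python
from h import *
w=grab('wrist'); t=grab('top'); print(w['state'],robot.state()['torque'],robot.state()['qpos'])
b=cv2.resize(t['color'][150:260,80:380,::-1],(800,293),interpolation=cv2.INTER_CUBIC)
# wrist crop around projected nut
p=proj(w,[[.523,.0706,.085]])[0]; print(p)
x0,y0=int(p[0])-70,int(p[1])-50; print(x0,y0)
a=w['color'][y0:y0+100,x0:x0+140,::-1]; a=cv2.resize(a,None,fx=3,fy=3,interpolation=cv2.INTER_CUBIC); print(a.shape)
c=np.zeros((600,800,3),np.uint8); c[:a.shape[0],:a.shape[1]]=a; c[305:598]=b
cv2.imwrite('pics/w5.png',c)
```

```text
{'position': array([0.52276628, 0.07078882, 0.18668749]), 'orientation': array([[-9.99999698e-01, -7.71778307e-04,  9.50275990e-05],
       [-7.71743244e-04,  9.99999634e-01,  3.68452960e-04],
       [-9.53119282e-05,  3.68379512e-04, -9.99999928e-01]])} [ 0.01826615 -0.02189371  0.00590434] [7.75773036e+00 1.19502182e+00 1.16442925e+00 8.99737253e+01
 1.18738067e-02 7.63983436e+00]
[255.73737139 190.18484083]
185 140
(300, 420, 3)
```

View pics/w5.png

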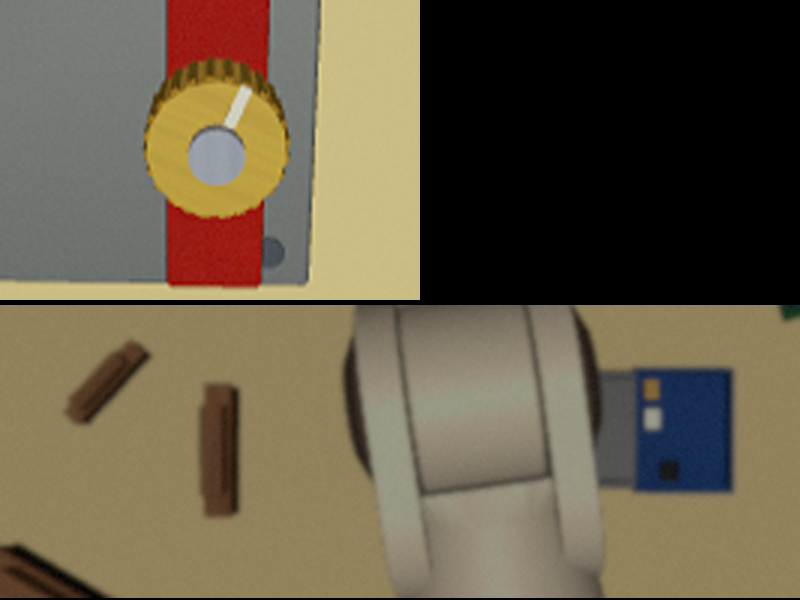

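The nut top circle is centred at crop (217,147), within about 1 mm of the TCP axis. The brush stands on the bench and the offcuts are in the tray. Wind the wrist back and descend.

Call:
step_arm(deltas=[{"dp": [0,0,4],"jaw": 80,"roll": -4},{"dp": [0,0,5],"jaw": 80,"roll": -8},{"dp": [0,0,5],"jaw": 80,"roll": -8},{"dp": [0,0,5],"jaw": 80,"roll": -8},{"dp": [0,0,5],"jaw": 80,"roll": -8},{"dp": [0,0,5],"jaw": 80,"roll": -8},{"dp": [0,0,5],"jaw": 80,"roll": -8},{"dp": [0,0,5],"jaw": 80,"roll": -8},{"dp": [0,0,5],"jaw": 80,"roll": -8},{"dp": [0,0,5],"jaw": 80,"roll": -8},{"dp": [0,0,5],"jaw": 80,"roll": -8},{"dp": [0,0,5],"jaw": 80,"roll": -8},{"dp": [0,0,5],"jaw": 80,"roll": -8},{"dp": [0,0,5],"jaw": 80,"roll": -6},{"dp": [0,0,20],"jaw": 80,"roll": -4},{"dp": [0,0,20],"jaw": 80,"roll": 0},{"dp": [0,0,14],"jaw": 80,"roll": 0},{"dp": [0,0,5],"jaw": 80,"roll": 0},{"dp": [0,0,0],"jaw": 80,"roll": 0}])

```text
time: 14.15
position: [0.5224, 0.0705, 0.0581]
orientation: [[0.343, -0.939, -0.001], [-0.939, -0.343, -0.0], [-0.0, 0.001, -1.0]]
force: [0.6, 0.1, 0.7]
grip_width: 0.802
grip_force: 0.0
```

Run:
```python
from station import robot
s=robot.state(); print(s['torque'],s['force'],s['qpos'],s['position'])
```

```text
[-0.00295983 -0.01522735  0.04413952] [0.60174894 0.07971322 0.65360138] [ 7.69016097e+00  2.15343375e+00 -1.20605120e+01  7.58490282e+01
  2.75986990e-03 -1.02379608e+02] [0.52235263 0.07054736 0.05811051]
```

Close on the nut.

Call:
step_arm(deltas=[{"dp": [0,0,0],"jaw": 30,"roll": 0},{"dp": [0,0,0],"jaw": 30,"roll": 0},{"dp": [0,0,0],"jaw": 30,"roll": 0},{"dp": [0,0,0],"jaw": 30,"roll": 0},{"dp": [0,0,0],"jaw": 30,"roll": 0},{"dp": [0,0,0],"jaw": 30,"roll": 0},{"dp": [0,0,0],"jaw": 30,"roll": 0}])

```text
time: 14.85
position: [0.5236, 0.0704, 0.0599]
orientation: [[0.343, -0.939, 0.002], [-0.939, -0.343, 0.001], [0.0, -0.003, -1.0]]
force: [1.9, 1.8, 6.3]
grip_width: 0.403
grip_force: 59.3
```

```bash
cat > st.py <<'E'
from station import robot
s=robot.state(); print('T',s['torque'].round(3),'F',s['force'].round(1),'q6',round(s['qpos'][5],2),'p',s['position'].round(4),'tau6',round(s['joint_efforts'][5],3),s['grip_width'],s['time'])
E
python3 st.py
```

```text
T [ 0.283 -0.125  0.003] F [1.9 1.8 6.3] q6 -102.4 p [0.5236 0.0704 0.0599] tau6 0.0 0.4029685440913997 14.85
```

Gripped with low forces. Turn 120° clockwise, following the pitch down.

Call:
step_arm(deltas=[{"dp": [0,0,0.03],"jaw": 30,"roll": 4},{"dp": [0,0,0.07],"jaw": 30,"roll": 8},{"dp": [0,0,0.07],"jaw": 30,"roll": 8},{"dp": [0,0,0.07],"jaw": 30,"roll": 8},{"dp": [0,0,0.07],"jaw": 30,"roll": 8},{"dp": [0,0,0.07],"jaw": 30,"roll": 8},{"dp": [0,0,0.07],"jaw": 30,"roll": 8},{"dp": [0,0,0.07],"jaw": 30,"roll": 8},{"dp": [0,0,0.07],"jaw": 30,"roll": 8},{"dp": [0,0,0.07],"jaw": 30,"roll": 8},{"dp": [0,0,0.07],"jaw": 30,"roll": 8},{"dp": [0,0,0.07],"jaw": 30,"roll": 8},{"dp": [0,0,0.07],"jaw": 30,"roll": 8},{"dp": [0,0,0.07],"jaw": 30,"roll": 8},{"dp": [0,0,0.06],"jaw": 30,"roll": 8},{"dp": [0,0,0.03],"jaw": 30,"roll": 4},{"dp": [0,0,0],"jaw": 30,"roll": 0}])

```text
time: 16.55
position: [0.5229, 0.071, 0.0588]
orientation: [[-0.985, 0.175, 0.001], [0.175, 0.985, 0.002], [-0.001, 0.002, -1.0]]
force: [-3.4, 4.4, 8.4]
grip_width: 0.404
grip_force: 59.6
```

```bash
python3 st.py
```

```text
T [ 0.979  0.588 -0.054] F [-3.4  4.4  8.4] q6 17.75 p [0.5229 0.071  0.0588] tau6 0.898 0.4040418043726755 16.55
```

Call:
step_arm(deltas=[{"dp": [0,0,0.03],"jaw": 30,"roll": 4},{"dp": [0,0,0.03],"jaw": 30,"roll": 4},{"dp": [0,0,0],"jaw": 30,"roll": 0}])

```text
time: 16.85
position: [0.5229, 0.0711, 0.0587]
orientation: [[-0.951, 0.31, 0.001], [0.31, 0.951, 0.002], [-0.0, 0.002, -1.0]]
force: [-2.6, 5.4, 8.6]
grip_width: 0.405
grip_force: 59.5
```

```bash
python3 st.py
```

```text
T [ 1.147  0.595 -0.069] F [-2.6  5.4  8.6] q6 25.74 p [0.5229 0.0711 0.0587] tau6 0.809 0.4054872084516625 16.85
```

Call:
step_arm(deltas=[{"dp": [0,0,0.03],"jaw": 30,"roll": 4},{"dp": [0,0,0.03],"jaw": 30,"roll": 4},{"dp": [0,0,0],"jaw": 30,"roll": 0}])

```text
time: 17.15
position: [0.5229, 0.0711, 0.0587]
orientation: [[-0.898, 0.439, 0.001], [0.439, 0.898, 0.002], [-0.0, 0.003, -1.0]]
force: [-2.3, 6.1, 7.2]
grip_width: 0.401
grip_force: 59.5
```

```bash
python3 st.py
```

```text
T [ 1.189  0.572 -0.094] F [-2.3  6.1  7.2] q6 33.74 p [0.5229 0.0711 0.0587] tau6 0.809 0.4014461928828184 17.15
```

Call:
step_arm(deltas=[{"dp": [0,0,0.03],"jaw": 30,"roll": 4},{"dp": [0,0,0.03],"jaw": 30,"roll": 4},{"dp": [0,0,0],"jaw": 30,"roll": 0}])

```text
time: 17.45
position: [0.523, 0.0712, 0.0586]
orientation: [[-0.828, 0.56, 0.001], [0.56, 0.828, 0.002], [0.0, 0.003, -1.0]]
force: [-1.9, 6.6, 7.8]
grip_width: 0.404
grip_force: 59.5
```

```bash
python3 st.py
```

```text
T [ 1.246  0.496 -0.128] F [-1.9  6.6  7.8] q6 41.74 p [0.523  0.0712 0.0586] tau6 0.809 0.4044869018628538 17.45
```

Call:
step_arm(deltas=[{"dp": [0,0,0.03],"jaw": 30,"roll": 4},{"dp": [0,0,0.03],"jaw": 30,"roll": 4},{"dp": [0,0,0],"jaw": 30,"roll": 0}])

```text
time: 17.75
position: [0.523, 0.0713, 0.0585]
orientation: [[-0.743, 0.67, 0.001], [0.67, 0.743, 0.003], [0.001, 0.003, -1.0]]
force: [-2.0, 6.5, 7.4]
grip_width: 0.403
grip_force: 59.5
```

```bash
python3 st.py
```

```text
T [ 1.306  0.472 -0.115] F [-2.   6.5  7.4] q6 49.74 p [0.523  0.0713 0.0585] tau6 0.809 0.4033043013947515 17.75
```

Call:
step_arm(deltas=[{"dp": [0,0,0.03],"jaw": 30,"roll": 4},{"dp": [0,0,0.03],"jaw": 30,"roll": 4},{"dp": [0,0,0],"jaw": 30,"roll": 0}])

```text
time: 18.05
position: [0.5231, 0.0713, 0.0585]
orientation: [[-0.644, 0.765, 0.002], [0.765, 0.644, 0.002], [0.001, 0.003, -1.0]]
force: [-2.6, 6.1, 8.1]
grip_width: 0.395
grip_force: 59.5
```

```bash
python3 st.py
python3 - <<'E'
from h import *
w=grab('wrist'); cv2.imwrite('pics/n_a.png',w['color'][:,:,::-1]); print(proj(w,[[.523,.0712,.083]]))
E
```

```text
T [1.154 0.362 1.274] F [-2.6  6.1  8.1] q6 57.64 p [0.5231 0.0713 0.0585] tau6 2.176 0.39457006157809316 18.05
[[256.83314545 282.68301454]]
```

Call:
step_arm(deltas=[{"dp": [0,0,0.03],"jaw": 30,"roll": 4},{"dp": [0,0,0.03],"jaw": 30,"roll": 4},{"dp": [0,0,0],"jaw": 30,"roll": 0}])

```text
time: 18.4
position: [0.5241, 0.0698, 0.0585]
orientation: [[-0.529, 0.848, 0.003], [0.848, 0.529, -0.001], [-0.002, 0.003, -1.0]]
force: [4.5, -1.9, 5.9]
grip_width: 0.399
grip_force: 59.7
```

```bash
python3 st.py
python3 - <<'E'
from h import *
w=grab('wrist'); cv2.imwrite('pics/n_b.png',w['color'][:,:,::-1])
a=cv2.imread('pics/n_a.png')
for n,i in(('a',a),('b',w['color'][:,:,::-1])):
    h=cv2.cvtColor(np.ascontiguousarray(i),cv2.COLOR_BGR2HSV)
    m=((h[:,:,1]<70)&(h[:,:,2]>170)); m[:, :215]=0; m[:,300:]=0; m[:200]=0; print(n,m.sum(), np.argwhere(m).mean(0) if m.any() else None)
E
```

```text
T [-0.579 -0.824  0.031] F [ 4.5 -1.9  5.9] q6 65.67 p [0.5241 0.0698 0.0585] tau6 1.115 0.3989798330801869 18.4
a 544 [295.91911765 261.14154412]
b 730 [291.39726027 261.41369863]
```

The stop was reached between q6 = 50° and 58° (Tz jumped to 1.27 N m), and the pads then slipped on the bottomed nut. I'll find the contact point in small steps.

Call:
step_arm(deltas=[{"dp": [0,0,0],"jaw": 30,"roll": 1},{"dp": [0,0,0],"jaw": 30,"roll": 0}])

```text
time: 18.65
position: [0.5241, 0.0698, 0.0585]
orientation: [[-0.517, 0.856, 0.003], [0.856, 0.517, -0.001], [-0.002, 0.003, -1.0]]
force: [4.6, -3.0, 5.7]
grip_width: 0.403
grip_force: 59.7
```

```bash
python3 st.py
```

```text
T [-0.596 -0.79   0.356] F [ 4.6 -3.   5.7] q6 66.51 p [0.5241 0.0698 0.0585] tau6 0.591 0.40256467239498644 18.65
```

Call:
step_arm(deltas=[{"dp": [0,0,0],"jaw": 30,"roll": 1},{"dp": [0,0,0],"jaw": 30,"roll": 0}])

```text
time: 18.85
position: [0.5241, 0.0698, 0.0584]
orientation: [[-0.502, 0.865, 0.003], [0.865, 0.502, -0.001], [-0.002, 0.003, -1.0]]
force: [4.2, -3.1, 5.7]
grip_width: 0.399
grip_force: 59.7
```

```bash
python3 st.py
```

```text
T [-0.66  -0.797  0.701] F [ 4.2 -3.1  5.7] q6 67.49 p [0.5241 0.0698 0.0584] tau6 0.906 0.398509151067145 18.85
```

The nut is bottomed: the torque rises 0.35 N m per degree, with zero torque at q6 ≈ 65.5°. Back off 90° from there, to q6 ≈ -24.6°.

Call:
step_arm(deltas=[{"dp": [0,0,0],"jaw": 30,"roll": -2},{"dp": [0,0,-0.05],"jaw": 30,"roll": -6},{"dp": [0,0,-0.07],"jaw": 30,"roll": -8},{"dp": [0,0,-0.07],"jaw": 30,"roll": -8},{"dp": [0,0,-0.07],"jaw": 30,"roll": -8},{"dp": [0,0,-0.07],"jaw": 30,"roll": -8},{"dp": [0,0,-0.07],"jaw": 30,"roll": -8},{"dp": [0,0,-0.07],"jaw": 30,"roll": -8},{"dp": [0,0,-0.07],"jaw": 30,"roll": -8},{"dp": [0,0,-0.07],"jaw": 30,"roll": -8},{"dp": [0,0,-0.07],"jaw": 30,"roll": -8},{"dp": [0,0,-0.07],"jaw": 30,"roll": -8},{"dp": [0,0,-0.03],"jaw": 30,"roll": -4.2},{"dp": [0,0,0],"jaw": 30,"roll": 0},{"dp": [0,0,0],"jaw": 30,"roll": 0}])

```text
time: 20.35
position: [0.5246, 0.0716, 0.0593]
orientation: [[-0.844, -0.536, 0.004], [-0.536, 0.844, 0.003], [-0.005, 0.0, -1.0]]
force: [7.8, 8.3, 4.2]
grip_width: 0.399
grip_force: 59.5
```

```bash
python3 st.py
python3 - <<'E'
from h import *
w=grab('wrist'); t=grab('top')
a=cv2.resize(w['color'][200:384,130:390,::-1],(800,566),interpolation=cv2.INTER_CUBIC)
cv2.imwrite('pics/w6.png',a)
E
```

```text
T [ 1.46  -1.331  0.052] F [7.8 8.3 4.2] q6 -24.7 p [0.5246 0.0716 0.0593] tau6 -0.038 0.3991253187558765 20.35
```

View pics/w6.png

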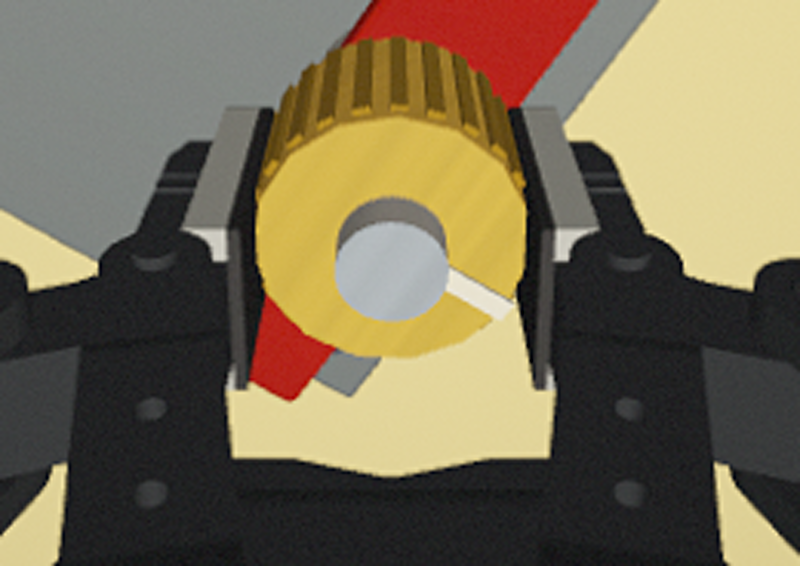

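The nut is held squarely, with its index line at (480,295) in the crop. As a check, I'll compare the line's direction in the tool frame with the bottomed picture.

Run:
```python
from h import *
w=load('wrist')
def ang(img,pos,ori,axis,zt):
    im=dict(w); im['state']={'position':np.array(pos),'orientation':np.array(ori)}
    img=cv2.cvtColor(np.ascontiguousarray(img),cv2.COLOR_BGR2HSV)[:,:,1].astype(np.float32)
    th=np.radians(np.arange(0,360,.5)); prof=0
    for r in np.arange(.011,.0165,.0005):
        P=np.c_[axis[0]+r*np.cos(th),axis[1]+r*np.sin(th),np.full(len(th),zt)]
        q=proj(im,P).astype(np.float32); prof=prof+cv2.remap(img,q[:,:1],q[:,1:],cv2.INTER_LINEAR).ravel()
    prof=255-prof/11; m=np.degrees(th[np.argmax(cv2.blur(prof.reshape(-1,1),(1,9)))]); return m,prof.max(),np.median(prof)
def orth(y):
    y=np.array([*y,0]);y/=np.linalg.norm(y); z=np.array([0,0,-1.]); return np.c_[np.cross(y,z),y,z]
im2=w['color'][:,:,::-1]; ax=(.5233,.0712)
for a2 in(ax,(.5238,.0706),(.5245,.0716)):
  print('now',ang(im2,w['state']['position'],w['state']['orientation'],a2,.0835),
  'a',ang(cv2.imread('pics/n_a.png'),(.5231,.0713,.0585),orth((.765,.644)),a2,.083),
  'b',ang(cv2.imread('pics/n_b.png'),(.5241,.0698,.0585),orth((.848,.529)),a2,.083))
```

```text
now (np.float64(86.5), np.float32(229.5617), np.float32(79.17814)) a (np.float64(355.5), np.float32(226.74121), np.float32(75.61337)) b (np.float64(356.0), np.float32(226.95526), np.float32(76.27029))
now (np.float64(88.5), np.float32(229.71698), np.float32(79.28698)) a (np.float64(357.5), np.float32(226.66743), np.float32(75.462715)) b (np.float64(358.5), np.float32(227.59668), np.float32(76.055534))
now (np.float64(91.0), np.float32(230.242), np.float32(79.063515)) a (np.float64(354.0), np.float32(226.58664), np.float32(75.51491)) b (np.float64(0.0), np.float32(226.4478), np.float32(76.17294))
```

The index line turned about 90–91° anticlockwise from its bottomed direction, so the quarter turn is right. Handing in.

```bash
python3 -c "
from station import robot
print(robot.finish_job())"
```

```text
the job is handed in; nothing more can be done
None
```

The job is handed in: all three offcuts are in the tray, the brush is back on the bench, and the nut was bottomed out, then backed off about 90° and is still gripped; the multimeter, circuit board and bottle were not touched.

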